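# Show the apprentice the next cut

### The arm

A 7-joint arm with a two-finger parallel gripper is mounted at the origin on the work surface. World frame = base frame: x ahead of the robot, y to its left, z up, the work surface at z = 0. Lengths are in m, angles in rad, forces in N, time in s.
With the tool pointing down it reaches from about 0.425 to 0.975 m from the base axis. Payload 16.7 kg.
Tool frame: the origin (TCP) lies at the very end of the fingers, on their centre line; the grasp point (between the pads) lies 19 mm behind it; z points along the fingers, y is the line along which they close (so a half turn about z gives the same grasp; the last joint's range is limited). The gripper opens to 85 mm and grips with 20 to 120 N. Pads are 22 mm wide; open, the fingers measure 114 mm over their backs; the gripper's body (76 mm by 85 mm) begins 54 mm behind the grasp point. The pads swing forward as they close: fully open they stand 13 mm farther back than shut.
Start: joints at [-1.361, 0.426, 0.074, 1.606, -0.034, 1.111, -0.067], TCP at [0.237, 0.632, 0.231] pointing down, gripper open.
Joint ranges: [-2.85, 2.85], [-0.5, 2.14], [-1.23, 1.37], [0.21, 2.46], [-1.02, 4.16], [0.16, 2.05], [-2.73, 2.73]. Speed limits (rad/s): [1.89, 1.89, 2.39, 2.39, 3.01, 3.01, 3.01].

### API

Orientations are given as a 3x3 rotation matrix whose columns are the frame's x, y, z axes.
In Python, from plant import observe, viewer, job gives the robot as it stands. The module is installed in compiled form; this text tells all that it offers.
- The arm moves only by the tool servo_tool, never from a script. Its argument "increments" is a list of rows, each a list of 2 entries, a list of its own where there are three numbers: the shift along the tool's x, y, z in cm, then the turn about the tool's z in degrees. In form: [[[dx, dy, dz], twist], ...]. A call has 1 to 5 rows; each row shifts and turns the commanded pose from where the row before left it, along the tool's axes as they then stand; what a row does not reach is not made up. A row lasts 1/8 s, in which the tool goes at most 62.5 mm and 10.7 degrees, less where a joint would pass 70% of its speed; a pose out of reach is approached as far as the arm can. A call with a gripper value outside its range is refused whole. "fingers" is the closure in counts, from 0 (fully open) to 255 (shut), set as the call begins (left out, the last holds). The fingers move at their own pace and stop on an object; "squeeze" is the grip in N (left out, the last holds). Time passes only in rows, so rows that do not move let the fingers close. It gives the time, the measured TCP pose, the force, the opening and the grip force at its end, in the units of the state.
- observe(): the state, without advancing time (a new reading comes with each control period).
- viewer.camera(name): name is "scene" or "top"; returns a dict with "img" (400x640x3 uint8, blue, green, red), "range_z" (400x640 float32, m along the optical axis (not along the pixel's ray), 0 where there is no reading), "mtx" (3x3 intrinsics, pixels), "R" (3x3) and "t" (3): a world point X has camera coordinates R X + t. Camera axes: x right, y down, z forward; pixel columns grow to the right and rows downward; lengths in m; the calibration is good to about 2 mm. A picture is of the moment at which its call begins.
- job.job_done(): hands the job in; it is judged then, once.
The state is a dict: "time_s": time; "q": joint angles; "joint_velocities": joint speeds; "tau": joint torques, N m; "ee_pos": TCP position; "tool_rot": TCP orientation; "contact_force": force on the tool from outside, world axes, zero at the start; "ft_torque": the same for the moment, N m; "opening": finger opening in m; "finger_force": force on a finger pad.
Only numpy, scipy, OpenCV 4.12 (cv2) and the standard library are available. Lean on these libraries where they do the work, as an engineer would, in place of code of your own. Each camera call takes 0.05 s, during which the arm holds its last target. There are 200 camera calls.

### The job

Show the apprentice how the mortise is to be cleaned up by pointing, touching nothing at all: point down at the blade of the widest of the three chisels, then at the head of the mallet, then at the rectangular mortise, each time with the fingertips two or three centimetres above it for about two seconds. Lift well clear on the way between them so as not to point at the two narrower chisels or at the block with round holes, move nothing, and finish still pointing at the mortise.

Things in the scene. Friction and masses are not known exactly. Their poses are not given: they have to be found in the camera images.
- chisel_wide: (sizes in mm) The widest wood chisel, lying flat on the bench, 258 long: a turned wooden handle (30 thick, 120 long) and a flat steel blade 38 wide, 120 long, 5 thick. Origin on the bench under the joint of blade and handle; x points along the tool to the cutting edge (blade from x = 8 to x = 128), z up. Lies with x within about 6 degrees of world x (away from the robot). Loose.
- blade_wide (a point): (sizes in mm) Centre of the upper face of the wide chisel's blade, 5 above the bench. The blade extends 60 either way along x and 19 either way along y.
- chisel_medium: (sizes in mm) A chisel of the same make and length, blade 20 wide; origin and axes as for the wide one. Not to be pointed at. Loose.
- chisel_narrow: (sizes in mm) A chisel of the same make and length, blade 9 wide; origin and axes as for the wide one. Not to be pointed at. Loose.
- mallet: (sizes in mm) Round one-piece dark wooden mallet lying on the bench, 238 long: a cylindrical head 130 long and 56 in diameter (x = -65 to 65), and a handle 110 long and up to 40 thick on its -x side. Origin on the bench under the middle of the head; z up. Loose.
- mallet_head_top (a point): (sizes in mm) Top of the middle of the mallet's head, 56 above the bench.
- rail_mortised: (sizes in mm) Brown wood block 160 (x) by 50 (y) by 75 high, with one rectangular pocket (the mortise) in its top face, 60 (x) by 16 (y), 35 deep, its centre 30 towards +x from the block's. Origin at the centre of its underside, z up. Loose.
- mortise (a point): (sizes in mm) Centre of the mouth of the mortise, level with the block's top, 75 above the bench.
- rail_drilled: (sizes in mm) Brown wood block of the same size with three round holes of 14 in a row in its top. Origin at the centre of its underside. Not to be pointed at. Loose. The chisels, the mallet and both blocks lie side by side in six lanes about 100 apart, in any order, long sides roughly along world x. Nothing near them is taller than 75; a glue bottle (190) and a vise (120) stand farther left.
Mind the look-alikes: they are no part of the job. What is shaped like the rail_mortised but blue or purple is not meant.

How it is judged:
By the outcome, as a careful person would: the job done as asked, in the order asked, and still so for the second after the job is handed in, with the robot touching nothing.
It also fails if it takes over 56 s, if anything falls off the work surface, if the arm or the gripper's body presses on something with over 40 N, if the wrist force passes 120 N, or if a joint passes its speed limit or range.

## Working session

There is one attempt and no reset: what is moved stays moved. The work goes in short steps, Python scripts to look and compute and a tool call to move; the robot and the scene stay as the last step left them, time stands still between calls to the robot, and variables do not carry over. Pictures are saved under pics/ and viewed, at most 10 in all, crops included, and the job is handed in when it is done.

Besides the shell and the picture viewer there is one more tool, called as name(argument=value, ...), one argument or row to a line, values as JSON. servo_tool: Moves the arm, as the interface text tells. Its arguments: {"type":"object","properties":{"increments":{"type":"array"},"fingers":{"type":"number"},"squeeze":{"type":"number"}},"required":["increments"]}

```bash
mkdir -p pics; python3 - <<'E'
from plant import observe, viewer
import cv2, numpy as np, pickle
s=observe(); print(s['time_s'],s['ee_pos'],s['tool_rot'],s['opening'])
for n in('top','scene'):
    c=viewer.camera(n); cv2.imwrite(f'pics/{n}0.png',c['img']); pickle.dump(c,open(f'{n}.pkl','wb'))
    print(n,c['mtx'].tolist(),(-c['R'].T@c['t']),c['R'].round(2).tolist())
E
```

```text
0.0 [0.23690905 0.63161611 0.23060778] [[-9.36318287e-01  3.51152310e-01 -3.46964055e-04]
 [ 3.51152463e-01  9.36317471e-01 -1.24151619e-03]
 [-1.11092770e-04 -1.28429159e-03 -9.99999169e-01]] 0.08551720216007626
top [[409.79846493447604, 0.0, 323.7836327211239], [0.0, 409.79846493447604, 201.49952995938085], [0.0, 0.0, 1.0]] [ 0.22238009 -0.10270859  1.12192582] [[0.06, -1.0, -0.0], [-0.97, -0.06, -0.23], [0.23, 0.02, -0.97]]
scene [[366.18449338001375, 0.0, 314.9222081206701], [0.0, 366.18449338001375, 192.7047728628172], [0.0, 0.0, 1.0]] [ 0.91157377 -0.29671678  0.79341513] [[0.38, 0.92, -0.0], [0.76, -0.32, -0.57], [-0.53, 0.22, -0.82]]
```

View pics/top0.png

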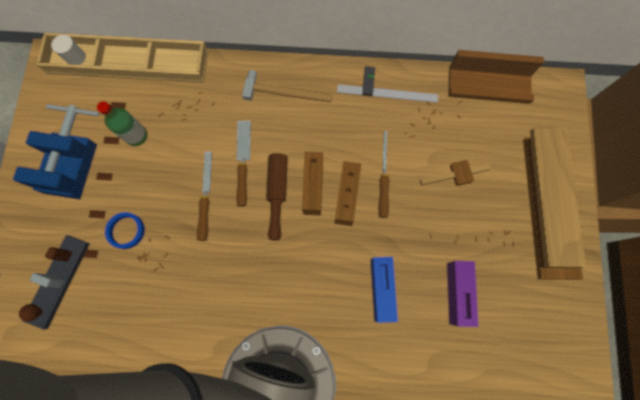

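View pics/scene0.png

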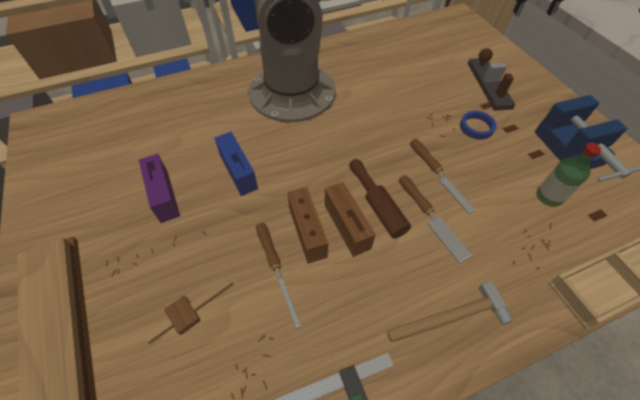

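Three chisels in the top view: blades at (207,172) medium, (243,140) widest and (385,150) narrow. Brown blocks: (313,183) has a slot and (347,193) has round holes. The blue and purple blocks at (385,290) and (463,293) are look-alikes. The mallet head is at (277,178). Next I measure these and check them in one enlarged crop.

```bash
cat > h.py <<'E'
import numpy as np,cv2,pickle
def ray(c,uv,z):
    "pixels -> world points on plane z"
    uv=np.atleast_2d(np.float64(uv)); o=-c['R'].T@c['t']
    d=(np.linalg.inv(c['mtx'])@np.c_[uv,np.ones(len(uv))].T).T@c['R']
    return o+d*((z-o[2])/d[:,2])[:,None]
def cloud(c):
    v,u=np.indices(c['range_z'].shape); p=np.stack([u,v,np.ones_like(u)],-1)@np.linalg.inv(c['mtx']).T
    return (p*c['range_z'][...,None]-c['t'])@c['R']
def proj(c,X):
    p=c['mtx']@(c['R']@np.asarray(X)+c['t']); return p[:2]/p[2]
E
python3 - <<'E'
from h import *
C={n:pickle.load(open(n+'.pkl','rb')) for n in('top','scene')}
boxes={'top':{'bladeA':(198,148,216,196),'bladeB':(232,116,254,164),'bladeC':(379,128,391,174),'mallet':(264,150,292,244),'rail':(298,146,328,218)},
'scene':{'bladeA':(440,174,476,214),'bladeB':(428,214,472,262),'mallet':(346,156,412,238),'rail':(324,180,376,256)}}
for n,c in C.items():
    P=cloud(c); hsv=cv2.cvtColor(c['img'],cv2.COLOR_BGR2HSV)
    print(n,'bench z',np.median(P[250:300,300:340,2] if n=='top' else P[250:300,200:240,2]))
    for k,(a,b,e,f) in boxes[n].items():
        sl=np.s_[b:f,a:e]; H=hsv[sl]; Z=P[sl][...,2]
        if 'blade' in k: m=(H[...,1]<70)&(H[...,2]>90); z=.005
        elif k=='mallet': m=Z>.012; z=.028
        else: m=Z>.065; z=.075
        m=m.astype(np.uint8); v,u=np.nonzero(m)
        if len(u)<10: print(k,'few');continue
        uv=np.c_[u+a,v+b]; X=ray(c,uv,z)[:,:2].astype(np.float32)
        r=cv2.minAreaRect(X); print(k,len(u),'px',uv.mean(0).round(1),'rect',np.round(r[0],3),np.round(r[1],3),round(r[2]),'maxZ',np.percentile(Z[m>0],95).round(3))
        if k=='mallet':
            t=Z>.046; Q=P[sl][t]; print('  head top',Q[:,:2].min(0).round(3),Q[:,:2].max(0).round(3),Q.mean(0).round(3))
        if k=='rail':
            g=m*(H[...,2]<np.median(H[...,2][m>0])*.72); print('  z med',np.median(Z[m>0]))
            for src,q in(('dark',g.astype(bool)),):
                vv,uu=np.nonzero(q)
                if len(uu): Y=ray(c,np.c_[uu+a,vv+b],.075)[:,:2]; print('  ',src,len(uu),Y.mean(0).round(3),Y.min(0).round(3),Y.max(0).round(3))
crop=[cv2.resize(C['top']['img'][110:250,190:400],None,fx=3.5,fy=2.1*1,interpolation=cv2.INTER_CUBIC),cv2.resize(C['scene']['img'][150:270,250:490],(735,294),interpolation=cv2.INTER_CUBIC)]
cv2.imwrite('pics/crop.png',np.vstack(crop))
E
```

```text
top bench z 0.0006434072728766483
bladeA 316 px [206.8 172.4] rect [0.545 0.253] [0.128 0.022] 4 maxZ 0.01
bladeB 537 px [243.3 140. ] rect [0.65  0.159] [0.124 0.038] 6 maxZ 0.01
bladeC 137 px [384.5 151.3] rect [ 0.643 -0.25 ] [0.125 0.009] 2 maxZ 0.01
mallet 1413 px [275.7 191.3] rect [0.488 0.045] [0.247 0.072] 7 maxZ 0.058
  head top [ 0.222 -0.103] [0.603 0.074] [0.523 0.047 0.072]
rail 990 px [311.8 182.2] rect [ 0.518 -0.051] [0.062 0.174] 88 maxZ 0.079
  z med 0.07578093903916562
   dark 12 [ 0.478 -0.052] [ 0.441 -0.067] [ 0.583 -0.036]
scene bench z 0.0013367840812281663
bladeA 348 px [456.3 194.1] rect [0.544 0.25 ] [0.133 0.023] 4 maxZ 0.009
bladeB 777 px [449.  238.9] rect [0.644 0.157] [0.138 0.04 ] 5 maxZ 0.008
mallet 2630 px [374.7 206.4] rect [0.493 0.046] [0.166 0.246] 59 maxZ 0.077
  head top [ 0.37  -0.297] [0.912 0.07 ] [ 0.546 -0.002  0.068]
rail 1321 px [347.9 212.7] rect [ 0.536 -0.057] [0.118 0.188] 67 maxZ 0.078
  z med 0.0755485455366551
   dark 94 [ 0.553 -0.07 ] [ 0.462 -0.143] [0.627 0.012]
```

View pics/crop.png

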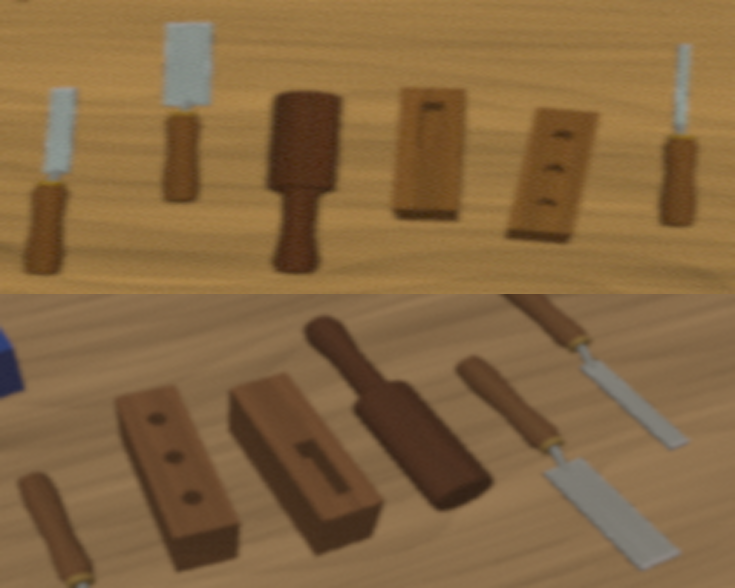

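The crop confirms the picks. Blade B (top 243,140) measures 38 mm wide against 22 and 9 for the others. The block at (313,183) has the rectangular slot, its neighbour has three round holes. The mallet is between them. Now I compute the targets.

```bash
python3 - <<'E'
from h import *
from plant import observe
C={n:pickle.load(open(n+'.pkl','rb')) for n in('top','scene')}
print('mallet top ends',ray(C['top'],[(278,154),(276,200.5),(277,177)],.03).round(3).tolist())
print('mallet scene mid',ray(C['scene'],[(250+424/3.0625,150+(443-294)/2.45)],.045).round(3))
print('mortise top',ray(C['top'],[(313.2,169.5)],.075).round(3),'scene',ray(C['scene'],[(355.8,220.6)],.075).round(3))
P=cloud(C['top']);m=C['top']['range_z']>0
Q=P[118:218,266:290]; Q=Q[(Q[...,2]>.05)&(Q[...,2]<.062)]; print('head crest',Q.mean(0).round(3),np.percentile(Q,[2,98],0).round(3).tolist())
Q=P[100:145,95:150]; Q=Q[(Q[...,2]>.1)&(Q[...,2]<.3)]; print('bottle',np.percentile(Q,[2,98],0).round(3).tolist())
R=observe()['tool_rot']; p=np.array([.2369,.6316,.2306])
for t in([.648,.158,.29],):
    print((R.T@(np.array(t)-p)*100).round(2))
E
```

```text
mallet top ends [[0.607, 0.052, 0.03], [0.473, 0.046, 0.03], [0.539, 0.049, 0.03]]
mallet scene mid [[0.546 0.044 0.045]]
mortise top [[ 0.553 -0.052  0.075]] scene [[ 0.555 -0.051  0.075]]
head crest [0.536 0.05  0.055] [[0.475, 0.033, 0.05], [0.599, 0.069, 0.06]]
bottle [[0.615, 0.442, 0.103], [0.671, 0.493, 0.193]]
[-55.12 -29.91  -5.9 ]
```

servo_tool(
  increments=[
    [[0, 0, -3], 0],
    [[0, 0, -3], 0],
    [[0, 0, 0], 0],
  ],
  fingers=255,
)

```text
time_s: 0.48
ee_pos: [0.2374, 0.6328, 0.2935]
tool_rot: [[-0.936, 0.351, 0.001], [0.351, 0.936, 0.003], [0.0, 0.003, -1.0]]
contact_force: [-0.4, 0.7, -0.4]
opening: 0.0324
finger_force: 0.0
```

servo_tool(
  increments=[
    [[-3.9, -2.1, 0], 0],
    [[-3.9, -2.1, 0], 0],
    [[-3.9, -2.1, 0], 0],
    [[-3.9, -2.1, 0], 0],
    [[-3.9, -2.1, 0], 0],
  ],
)

```text
time_s: 1.1
ee_pos: [0.3833, 0.4637, 0.2904]
tool_rot: [[-0.936, 0.351, -0.001], [0.351, 0.936, -0.001], [0.0, -0.001, -1.0]]
contact_force: [0.8, 1.1, 0.3]
opening: 0.0003
finger_force: 0.0
```

servo_tool(
  increments=[
    [[-3.9, -2.1, 0], 0],
    [[-3.9, -2.1, 0], 0],
    [[-3.9, -2.1, 0], 0],
    [[-3.9, -2.1, 0], 0],
    [[-3.9, -2.1, 0], 0],
  ],
)

```text
time_s: 1.72
ee_pos: [0.5289, 0.297, 0.2904]
tool_rot: [[-0.936, 0.351, -0.001], [0.351, 0.936, -0.001], [0.001, -0.001, -1.0]]
contact_force: [0.0, 0.4, -0.2]
opening: 0.0003
finger_force: 0.0
```

servo_tool(
  increments=[
    [[-3.9, -2.1, 0], 0],
    [[-3.9, -2.1, 0], 0],
    [[-3.9, -2.1, 0], 0],
    [[-3.9, -2.1, 0], 0],
    [[0, 0, 0], 0],
  ],
)

```text
time_s: 2.35
ee_pos: [0.6463, 0.1609, 0.29]
tool_rot: [[-0.934, 0.356, -0.001], [0.356, 0.934, -0.002], [-0.0, -0.002, -1.0]]
contact_force: [-0.7, 0.9, 0.1]
opening: 0.0
finger_force: 0.0
```

```bash
cat > go.py <<'E'
import sys,numpy as np
from plant import observe
s=observe(); t=np.array(eval(sys.argv[1]))
print(s['time_s'],s['ee_pos'].round(4),s['opening'],'cm:',(np.array(s['tool_rot']).T@(t-s['ee_pos'])*100).round(2))
E
python3 go.py "[.648,.158,.10]"
```

```text
2.35 [0.6463 0.1609 0.29  ] 3.80003798570668e-05 cm: [-0.26 -0.17 19.  ]
```

servo_tool(
  increments=[
    [[-0.2, -0.2, 4], 0],
    [[0, 0, 5], 0],
    [[0, 0, 5], 0],
    [[0, 0, 4], 0],
    [[0, 0, 1], 0],
  ],
)

```text
time_s: 2.98
ee_pos: [0.644, 0.1626, 0.0983]
tool_rot: [[-0.937, 0.35, -0.005], [0.35, 0.937, -0.002], [0.004, -0.003, -1.0]]
contact_force: [0.5, 0.1, -0.4]
opening: -0.0001
finger_force: 0.0
```

```bash
python3 - <<'E'
from plant import viewer
import cv2
a=viewer.camera('scene')['img'][100:300,300:560]
cv2.imwrite('pics/s1.png',cv2.resize(a,None,fx=2.5,fy=2.5))
E
python3 go.py "[.648,.158,.03]"
```

```text
3.025 [0.6447 0.1626 0.0989] -0.00021274075575311216 cm: [-0.49 -0.3   6.89]
```

View pics/s1.png

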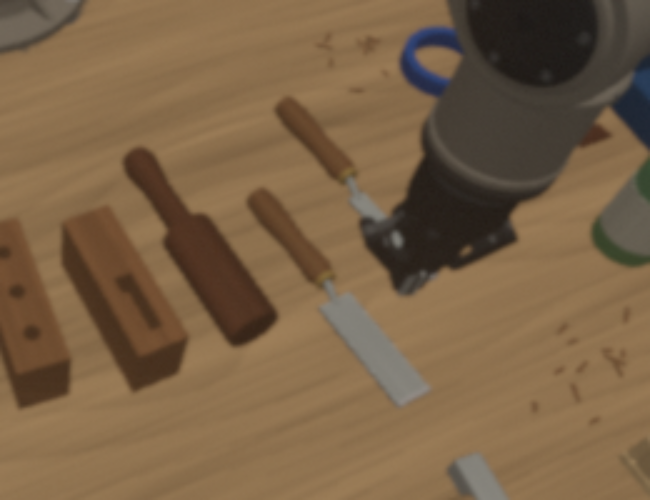

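The picture shows the closed fingertips at crop (400,290), i.e. pixel (460,216), above and behind the wide blade. The slot and the mallet are clear. I'll check this against the projection.

```bash
python3 - <<'E'
from h import *
c=pickle.load(open('scene.pkl','rb'))
print(proj(c,[.6447,.1626,.0989]),proj(c,[.648,.158,.005]))
E
python3 go.py "[.648,.158,.03]"
```

```text
[461.31314491 215.11299551] [447.94494054 237.09715607]
3.025 [0.6447 0.1626 0.0989] -0.00021274075575311216 cm: [-0.49 -0.3   6.89]
```

servo_tool(
  increments=[
    [[-0.3, -0.3, 2], 0],
    [[-0.1, 0, 2], 0],
    [[0, 0, 0], 0],
  ],
)

```text
time_s: 3.4
ee_pos: [0.6481, 0.1579, 0.0598]
tool_rot: [[-0.936, 0.351, -0.002], [0.351, 0.936, -0.001], [0.002, -0.001, -1.0]]
contact_force: [-0.1, 0.0, 0.3]
opening: -0.0001
finger_force: 0.0
```

Projection matches within 2 px. Now to z = 0.030, then about 2.2 s of dwell.

servo_tool(
  increments=[
    [[0, 0, 1.5], 0],
    [[0, 0, 1.5], 0],
    [[0, 0, 0], 0],
    [[0, 0, 0], 0],
    [[0, 0, 0], 0],
  ],
)

```text
time_s: 4.03
ee_pos: [0.6492, 0.1582, 0.0318]
tool_rot: [[-0.936, 0.351, 0.001], [0.351, 0.936, 0.0], [-0.001, 0.0, -1.0]]
contact_force: [-0.4, 0.0, -0.1]
opening: -0.0003
finger_force: 0.0
```

servo_tool(
  increments=[
    [[0, 0, 0], 0],
    [[0, 0, 0], 0],
    [[0, 0, 0], 0],
    [[0, 0, 0], 0],
    [[0, 0, 0], 0],
  ],
)

```text
time_s: 4.65
ee_pos: [0.6488, 0.1582, 0.0313]
tool_rot: [[-0.936, 0.351, -0.0], [0.351, 0.936, -0.0], [0.0, -0.0, -1.0]]
contact_force: [0.3, -0.4, 0.5]
opening: 0.0
finger_force: 0.0
```

servo_tool(
  increments=[
    [[0, 0, 0], 0],
    [[0, 0, 0], 0],
    [[0, 0, 0], 0],
    [[0, 0, 0], 0],
    [[0, 0, 0], 0],
  ],
)

```text
time_s: 5.28
ee_pos: [0.6489, 0.1582, 0.0313]
tool_rot: [[-0.936, 0.351, -0.0], [0.351, 0.936, -0.0], [0.0, -0.0, -1.0]]
contact_force: [0.2, -0.0, 0.2]
opening: 0.0
finger_force: 0.0
```

servo_tool(
  increments=[
    [[0, 0, 0], 0],
    [[0, 0, 0], 0],
    [[0, 0, 0], 0],
    [[0, 0, 0], 0],
    [[0, 0, 0], 0],
  ],
)

```text
time_s: 5.9
ee_pos: [0.6489, 0.1582, 0.0313]
tool_rot: [[-0.936, 0.351, 0.0], [0.351, 0.936, -0.0], [-0.0, -0.0, -1.0]]
contact_force: [-0.1, 0.7, -0.8]
opening: -0.0
finger_force: 0.0
```

servo_tool(
  increments=[
    [[0, 0, -5], 0],
    [[0, 0, -6], 0],
    [[0, 0, -6], 0],
    [[0, 0, -5], 0],
    [[0, 0, 0], 0],
  ],
)

```text
time_s: 6.52
ee_pos: [0.6507, 0.1584, 0.2558]
tool_rot: [[-0.936, 0.351, 0.006], [0.351, 0.936, 0.003], [-0.005, 0.005, -1.0]]
contact_force: [0.7, 0.7, -1.9]
opening: 0.0001
finger_force: 0.0
```

```bash
python3 go.py "[.540,.048,.25]"
```

```text
6.525 [0.6507 0.1584 0.2558] 7.455095341840066e-05 cm: [  6.48 -14.23   0.49]
```

servo_tool(
  increments=[
    [[1.5, -3.5, 0], 0],
    [[1.7, -3.6, 0], 0],
    [[1.6, -3.5, 0], 0],
    [[1.5, -3.5, 0], 0],
    [[0, 0, 0], 0],
  ],
)

```text
time_s: 7.15
ee_pos: [0.5386, 0.0461, 0.251]
tool_rot: [[-0.935, 0.354, -0.001], [0.354, 0.935, 0.0], [0.001, -0.0, -1.0]]
contact_force: [0.2, 1.2, -0.7]
opening: -0.0001
finger_force: 0.0
```

servo_tool(
  increments=[
    [[0, 0, 4], 0],
    [[0, 0, 5], 0],
    [[0, 0, 3], 0],
    [[0, 0, 0], 0],
  ],
)

```text
time_s: 7.65
ee_pos: [0.539, 0.0483, 0.1291]
tool_rot: [[-0.936, 0.351, -0.004], [0.351, 0.936, -0.002], [0.004, -0.003, -1.0]]
contact_force: [0.6, -0.4, 0.2]
opening: 0.0001
finger_force: 0.0
```

```bash
python3 go.py "[.540,.048,.081]"
```

```text
7.65 [0.539  0.0483 0.1291] 0.00014139374424445176 cm: [-0.12  0.02  4.81]
```

servo_tool(
  increments=[
    [[0, 0, 2.5], 0],
    [[0, 0, 2.5], 0],
    [[0, 0, 0], 0],
    [[0, 0, 0], 0],
    [[0, 0, 0], 0],
  ],
)

```text
time_s: 8.28
ee_pos: [0.5411, 0.0485, 0.0826]
tool_rot: [[-0.936, 0.351, 0.002], [0.351, 0.936, 0.001], [-0.001, 0.001, -1.0]]
contact_force: [-0.2, 0.0, 0.7]
opening: 0.0003
finger_force: 0.0
```

servo_tool(
  increments=[
    [[0, 0, 0], 0],
    [[0, 0, 0], 0],
    [[0, 0, 0], 0],
    [[0, 0, 0], 0],
    [[0, 0, 0], 0],
  ],
)

```text
time_s: 8.9
ee_pos: [0.5404, 0.0482, 0.0813]
tool_rot: [[-0.936, 0.351, -0.0], [0.351, 0.936, -0.0], [0.0, -0.0, -1.0]]
contact_force: [0.9, 0.3, -0.2]
opening: 0.0001
finger_force: 0.0
```

servo_tool(
  increments=[
    [[0, 0, 0], 0],
    [[0, 0, 0], 0],
    [[0, 0, 0], 0],
    [[0, 0, 0], 0],
    [[0, 0, 0], 0],
  ],
)

```text
time_s: 9.52
ee_pos: [0.5403, 0.0483, 0.0813]
tool_rot: [[-0.936, 0.351, -0.0], [0.351, 0.936, -0.0], [0.0, -0.0, -1.0]]
contact_force: [0.5, 0.4, 0.1]
opening: 0.0004
finger_force: 0.0
```

servo_tool(
  increments=[
    [[0, 0, 0], 0],
    [[0, 0, 0], 0],
    [[0, 0, 0], 0],
    [[0, 0, 0], 0],
    [[0, 0, 0], 0],
  ],
)

```text
time_s: 10.15
ee_pos: [0.5404, 0.0483, 0.0813]
tool_rot: [[-0.936, 0.351, -0.0], [0.351, 0.936, -0.0], [0.0, -0.0, -1.0]]
contact_force: [0.3, -0.0, -0.1]
opening: 0.0
finger_force: 0.0
```

servo_tool(
  increments=[
    [[0, 0, -5], 0],
    [[0, 0, -6], 0],
    [[0, 0, -6], 0],
    [[0, 0, 0], 0],
  ],
)

```text
time_s: 10.65
ee_pos: [0.5424, 0.0485, 0.2558]
tool_rot: [[-0.936, 0.351, 0.007], [0.351, 0.936, 0.002], [-0.006, 0.005, -1.0]]
contact_force: [0.2, -0.7, -0.2]
opening: -0.0003
finger_force: 0.0
```

```bash
python3 go.py "[.554,-.0515,.25]"
```

```text
10.65 [0.5424 0.0485 0.2558] -0.0002568462984323149 cm: [-4.59 -8.96  0.57]
```

servo_tool(
  increments=[
    [[-1.6, -2.9, 0], 0],
    [[-1.6, -3.0, 0], 0],
    [[-1.6, -3.0, 0], 0],
    [[0, 0, 0], 0],
  ],
)

```text
time_s: 11.15
ee_pos: [0.5537, -0.0546, 0.2508]
tool_rot: [[-0.935, 0.355, -0.001], [0.355, 0.935, -0.001], [0.0, -0.001, -1.0]]
contact_force: [-0.4, 0.1, 0.8]
opening: -0.0001
finger_force: 0.0
```

servo_tool(
  increments=[
    [[0, 0, 4], 0],
    [[0, 0, 4], 0],
    [[0, 0, 2], 0],
    [[0, 0, 0], 0],
    [[0, 0, 0], 0],
  ],
)

```text
time_s: 11.78
ee_pos: [0.5544, -0.0516, 0.152]
tool_rot: [[-0.936, 0.351, 0.001], [0.351, 0.936, 0.0], [-0.001, 0.0, -1.0]]
contact_force: [-0.2, 0.4, 0.1]
opening: -0.0002
finger_force: 0.0
```

```bash
python3 - <<'E'
from plant import viewer
import cv2
a=viewer.camera('scene')['img'][100:300,230:490]
cv2.imwrite('pics/s2.png',cv2.resize(a,None,fx=2.5,fy=2.5))
E
python3 go.py "[.554,-.0515,.10]"
```

```text
11.825 [ 0.5546 -0.0517  0.1523] 1.7527832947156585e-05 cm: [ 0.07 -0.01  5.23]
```

View pics/s2.png

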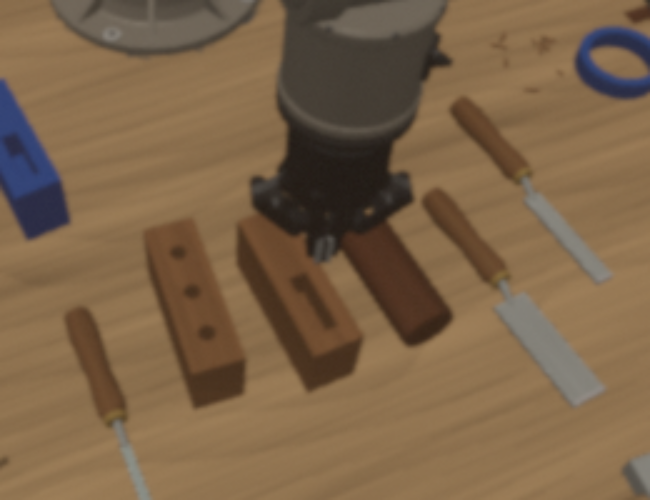

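The tip is at crop (322,250) and the mortise mouth at about (316,300). Nothing has moved. Down the last 5 cm and hold.

servo_tool(
  increments=[
    [[0, 0, 2.5], 0],
    [[0, 0, 2.6], 0],
    [[0, 0, 0], 0],
    [[0, 0, 0], 0],
    [[0, 0, 0], 0],
  ],
)

```text
time_s: 12.45
ee_pos: [0.5547, -0.0519, 0.1016]
tool_rot: [[-0.936, 0.351, 0.002], [0.351, 0.936, 0.0], [-0.002, 0.001, -1.0]]
contact_force: [-0.3, 0.3, -0.6]
opening: -0.0001
finger_force: 0.0
```

servo_tool(
  increments=[
    [[0, 0, 0], 0],
    [[0, 0, 0], 0],
    [[0, 0, 0], 0],
    [[0, 0, 0], 0],
    [[0, 0, 0], 0],
  ],
)

```text
time_s: 13.08
ee_pos: [0.554, -0.0519, 0.1003]
tool_rot: [[-0.936, 0.351, -0.0], [0.351, 0.936, -0.0], [0.0, -0.0, -1.0]]
contact_force: [0.0, -0.2, 0.4]
opening: 0.0002
finger_force: 0.0
```

servo_tool(
  increments=[
    [[0, 0, 0], 0],
    [[0, 0, 0], 0],
    [[0, 0, 0], 0],
    [[0, 0, 0], 0],
    [[0, 0, 0], 0],
  ],
)

```text
time_s: 13.7
ee_pos: [0.554, -0.0519, 0.1003]
tool_rot: [[-0.936, 0.351, -0.0], [0.351, 0.936, -0.0], [0.0, -0.0, -1.0]]
contact_force: [0.0, 0.2, 0.5]
opening: -0.0001
finger_force: 0.0
```

servo_tool(
  increments=[
    [[0, 0, 0], 0],
    [[0, 0, 0], 0],
    [[0, 0, 0], 0],
    [[0, 0, 0], 0],
    [[0, 0, 0], 0],
  ],
)

```text
time_s: 14.32
ee_pos: [0.554, -0.0519, 0.1003]
tool_rot: [[-0.936, 0.351, -0.0], [0.351, 0.936, -0.0], [0.0, -0.0, -1.0]]
contact_force: [0.8, 1.2, -0.4]
opening: 0.0003
finger_force: 0.0
```

```bash
python3 go.py "[.554,-.0515,.10]" && python3 -c "
from plant import job
print(job.job_done())"
```

```text
14.325 [ 0.554  -0.0519  0.1003] 0.00034301209090092683 cm: [0.02 0.04 0.03]
the job is handed in; nothing more can be done
None
```

The arm pointed at the wide chisel's blade, the mallet head and the mortise in that order, about 25 mm above each for about 2 s, with no sign of contact, and the job was handed in at 14.3 s still pointing at the mortise.

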